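# Cap the stain jars, then crack the stuck dip tank lid and hold it ajar

## Task

Flakes will fly when the stuck dip tank lets go, so first cover the two open stain jars, each with the lid of its own colour, seated squarely on the rim and let go. Then take the bar on the tank's lid, pull it up until the dried lacquer seal breaks, and keep the lid only slightly open, its front edge about 35 mm up, without flinging it wide; finish still gripping the bar and holding the lid there. Keep the jars standing about where they are and leave everything else on the bench alone.

Things in the scene. Friction and masses are not known exactly. Their poses are not given: they have to be found in the camera images.
- lid_red_center (a point): red flat lid of a stain jar: red disc 76 mm across and 5 mm thick, under it a cork plug 54 mm across (narrowing to 48) and 9 mm deep, on top a straight upright red knob 22 mm across and 32 mm tall. 46 mm tall in all, about 0.09 kg. It lies plug down on the bench, knob up. This point is on its axis, half-way up: 23 mm above the plug's underside, 9 mm above the disc's top; the knob runs from 9 to 23 mm above this point. z up its axis.
- lid_blue_center (a point): blue flat lid of a stain jar: blue disc 76 mm across and 5 mm thick, under it a cork plug 54 mm across (narrowing to 48) and 9 mm deep, on top a straight upright blue knob 22 mm across and 32 mm tall. 46 mm tall in all, about 0.09 kg. It lies plug down on the bench, knob up. This point is on its axis, half-way up: 23 mm above the plug's underside, 9 mm above the disc's top; the knob runs from 9 to 23 mm above this point. z up its axis.
- jar_red_mouth (a point): red open stain jar, 72 mm across, 65 mm tall, mouth 64 mm across inside (5 mm play all round for the lid's plug), loose, about 0.45 kg, standing on the bench. This point is the centre of the mouth at rim height; z up its axis. Seated, the lid's disc rests on the rim and the lid's centre point is 14 mm above this point.
- jar_blue_mouth (a point): blue open stain jar, 72 mm across, 65 mm tall, mouth 64 mm across inside (5 mm play all round for the lid's plug), loose, about 0.45 kg, standing on the bench. This point is the centre of the mouth at rim height; z up its axis. Seated, the lid's disc rests on the rim and the lid's centre point is 14 mm above this point.
- tank_bar (a point): Middle of the round black pull bar, 12 mm thick, on the steel lid of the grey dip tank; the bar runs along this point's y and is free over 86 mm between its two end posts. Its axis is 36 mm above the lid's top face, so fingers can straddle it from above, closing along this point's x. x points to the hinge when the lid is shut. The axes turn with the lid.
- tank_hinge (a point): Middle of the tank lid's hinge line, at the tank's far rim, 90 mm above the bench. The line runs along this point's y; x points away from the bar. The shut bar's axis is 160 mm towards -x and 44 mm above it. The tank (180 x 170 x 90 mm, bolted to the bench) has the same axes.
- tank_lid (a joint): Opening angle of the tank's lid, rad: 0 shut, grows as the bar goes up, stop at 0.5. The lid (about 0.5 kg) is stuck with dried lacquer: the upward pull needed at the bar peaks at about 15 N within the first 2 mm, fades over the next 10 mm and then stays at about 5 N. Let go, it falls shut and sticks again. The front edge rises about 18.5 mm per 0.1 rad.
- sanding_block: Cork sanding block, 62 x 30 x 26 mm, between the jars and lids; leave alone. Origin at its underside or reference point.
- glue: White glue bottle with orange cap, 60 mm across, 150 mm tall; leave alone. Origin at its underside or reference point.
- can: Aluminium can, 72 mm across, 85 mm tall; leave alone. Origin at its underside or reference point.
- hammer: Hammer lying on the bench; leave alone. Origin at its underside or reference point.
- screwdriver: Screwdriver lying on the bench; leave alone. Origin at its underside or reference point.
- offcut: Wood offcut 140 x 50 x 28 mm; leave alone. Origin at its underside or reference point.
- try_square: Try square lying flat, wooden stock 110 mm, steel blade 150 mm; leave alone. Origin at its underside or reference point.
There are look-alikes about, which are no part of the job. Leave any orange look-alike of the part that bears lid_blue_center alone.

How it is judged (in metres and radians):
On the way, in this order (a step that is already met when the one before it is completed fails the run):
1. both jars are covered by the lids of their own colours, seated and let go, and the tank is still shut (horizontal distance between lid_red_center and jar_red_mouth below 0.008 m and z of lid_red_center in the frame of jar_red_mouth between 0.0105 and 0.0175 m and angle between each of lid_red_center, jar_red_mouth, lid_blue_center, jar_blue_mouth's own z axis and vertical below 0.08 rad and horizontal distance between lid_blue_center and jar_blue_mouth below 0.008 m and z of lid_blue_center in the frame of jar_blue_mouth between 0.0105 and 0.0175 m and value of joint tank_lid below 0.02 rad and contact force between the fingers and lid_red below 0.1 N and contact force between the fingers and lid_blue below 0.1 N), for 0.2 s.
2. the seal is broken and the lid is held slightly open (value of joint tank_lid between 0.12 and 0.3 rad and contact force between the fingers and tank_lid above 1 N), for 0.3 s.
At the end, for the whole second after the job is handed in: Fingers press on the tank lid (over 1 N) and keep it still, 0.12 to 0.30 rad open (front edge 22 to 55 mm up); each jar wears the lid of its colour: centres within 8 mm sideways, lid centre 10.5 to 17.5 mm above the rim, both upright within 0.08 rad (all of step 2 and horizontal distance between lid_red_center and jar_red_mouth below 0.008 m and z of lid_red_center in the frame of jar_red_mouth between 0.0105 and 0.0175 m and angle between each of lid_red_center, jar_red_mouth, lid_blue_center, jar_blue_mouth's own z axis and vertical below 0.08 rad and horizontal distance between lid_blue_center and jar_blue_mouth below 0.008 m and z of lid_blue_center in the frame of jar_blue_mouth between 0.0105 and 0.0175 m and velocity of joint tank_lid between -0.05 and 0.05 rad/s); the arm keeps its last pose, push and grip.
It fails at once if the stuck lid is lifted while a jar is still uncovered (value of joint tank_lid above 0.08 rad and not (horizontal distance between lid_red_center and jar_red_mouth below 0.008 m and z of lid_red_center in the frame of jar_red_mouth between 0.0105 and 0.0175 m and angle between each of lid_red_center, jar_red_mouth, lid_blue_center, jar_blue_mouth's own z axis and vertical below 0.08 rad and horizontal distance between lid_blue_center and jar_blue_mouth below 0.008 m and z of lid_blue_center in the frame of jar_blue_mouth between 0.0105 and 0.0175 m)).
It fails at once if the lid is flung wide open (past 0.40 rad, front edge 73 mm up) (value of joint tank_lid above 0.4 rad).
It fails at once if a jar is shoved more than 60 mm or tipped (distance of any of jar_red_mouth, jar_blue_mouth from where it was at the start of the episode above 0.06 m or angle between any of jar_red_mouth, jar_blue_mouth's own z axis and vertical above 0.5 rad).
It fails at once if a bystander on the bench is moved more than 30 mm (distance of any of sanding_block, glue, can, hammer, screwdriver, offcut, try_square from where it was at the start of the episode above 0.03 m).
It also fails if it takes over 64 s, if anything falls off the work surface, if the arm or the gripper's body presses on something with over 40 N, if the wrist force passes 120 N, or if a joint passes its speed limit or range.

## Robot

A 6-joint arm with a two-finger parallel gripper is mounted at the origin on the work surface. World frame = base frame: x ahead of the robot, y to its left, z up, the work surface at z = 0. Lengths are in m, angles in degrees, forces in N, time in s.
With the tool pointing down it reaches from about 0.35 to 0.875 m from the base axis. Payload 4.2 kg.
Tool frame: the origin (TCP) lies on the centre line of the jaws, within the pads' length; the fingertips stand 19 mm ahead of it and the grasp point (between the pads) is the TCP; z points along the fingers, y is the line along which they close (so a half turn about z gives the same grasp; the last joint's range is limited). The gripper opens to 87 mm and grips with 3 to 60 N. Pads are 19 mm wide; open, the fingers measure 117 mm over their backs; the gripper's body (75 mm by 190 mm) begins 51 mm behind the grasp point.
Start: joints at [14.817, 22.042, 0.453, 0, -68.411, -14.817], TCP at [0.625, 0, 0.242] pointing down, gripper open.
Joint ranges: [-179.83, 179.83], [-69.29, 118.12], [-61.27, 80.66], [-181.25, 117.63], [-171.15, -9.14], [-177.46, 177.46]. Speed limits (degrees/s): [159.86, 159.86, 180, 180, 180, 180].

## Interface

Orientations are given as a 3x3 rotation matrix whose columns are the frame's x, y, z axes.
In Python, from station import sense, capture, finish_job, search_frame, masks_of gives the robot as it stands.
- The arm moves only by the tool drive_tool, never from a script. Its argument "rows" is a list of rows, each a list of 7 numbers: the opening in per cent of the stroke, from 0 (shut) to 100 (fully open), then the shift along the world's x, y, z in mm, then the turn, a rotation vector about the world's x, y, z in rad. In form: [[fingers, dx, dy, dz, wx, wy, wz], ...]. A call has 1 to 5 rows; each row shifts and turns the commanded pose from where the row before left it; what a row does not reach is not made up. A row lasts 1/12 s, in which the tool goes at most 41.7 mm and 7.16 degrees, less where a joint would pass 70% of its speed; a pose out of reach is approached as far as the arm can. A call is refused whole if a number of a shift passes 41.7 or a number of a turn 0.125, either way. A call with a gripper value outside its range is refused whole. The fingers move at their own pace and stop on an object; the grip force is fixed at half the most. Time passes only in rows, so rows that do not move let the fingers close. It gives the time, the measured TCP pose, the force, the opening and the grip force at its end, in the units of the state.
- sense(): the state, without advancing time (a new reading comes with each control period).
- capture(name): name is "scene" or "side" or "wrist"; returns a dict with "frame" (480x640x3 uint8, red, green, blue), "z_map" (480x640 float32, m along the optical axis (not along the pixel's ray), 0 where there is no reading), "fx", "fy", "cx", "cy" (pixels), "R" (3x3) and "t" (3): a world point X has camera coordinates R X + t; the wrist camera has in their place "T_tool_cam" (4x4, takes a point from camera to tool coordinates, whose origin is the TCP and whose axes are the flange's). Camera axes: x right, y down, z forward; pixel columns grow to the right and rows downward; lengths in m; the calibration is good to about 2 mm. A picture is of the moment at which its call begins: read the wrist's pose just before it.
- finish_job(): hands the job in; it is judged then, once.
Trained networks look in a picture, given as the dict that the camera call returned (one of the last four; its "shot" number tells which), for a name from the list of things; names that differ only in an ending like _2 or _b are one class to them, and where a whole thing is asked for, a point or a joint stands for the part that bears it (a point fixed in the world has none). Each returns a list of dicts, best first, with "p" (0 to 1); they miss things now and then, are a little off and sometimes report something else, mostly with a low value. They report only what shows in the picture. A call takes as long as a camera call. They do not tell look-alikes from the thing itself.
- search_frame(label, picture): "xy" ([column, row] in pixels, amid what is visible of it).
- masks_of(label, picture): "region" (480x640 bool, what is visible of it) and "xy" ([column, row] in pixels, amid what is visible of it).
The state is a dict: "time_s": time; "joints": joint angles; "joint_velocities": joint speeds; "effort": joint torques, N m; "tcp_pos": TCP position; "ee_rot": TCP orientation; "wrist_force": force on the tool from outside, world axes, zero at the start; "moment": the same for the moment, N m; "gripper_width": opening from 0.0 (shut) to 1.0 (fully open); "gripper_force": force on a finger pad.
Only numpy, scipy, OpenCV 4.12 (cv2) and the standard library are available. Lean on these libraries where they do the work, as an engineer would, in place of code of your own. Each camera call takes 0.05 s, during which the arm holds its last target. There are 200 camera calls.

## Working session

There is one attempt and no reset: what is moved stays moved. The work goes in short steps, Python scripts to look and compute and a tool call to move; the robot and the scene stay as the last step left them, time stands still between calls to the robot, and variables do not carry over. Pictures are saved under pics/ and viewed, at most 10 in all, crops included, and the job is handed in when it is done.

Besides the shell and the picture viewer there is one more tool, called after ">>>" by a JSON object that holds its "api" and its "payload". drive_tool: Moves the arm, as the interface text tells. Its arguments: {"type":"object","properties":{"rows":{"type":"array"}},"required":["rows"]}

```bash
mkdir -p pics; ls; cat > h.py <<'E'
import numpy as np, cv2
from station import sense, capture, finish_job, search_frame, masks_of
def cloud(c, s=None):
    z=c["z_map"]; v,u=np.mgrid[0:480,0:640]
    P=np.stack([(u-c["cx"])/c["fx"]*z,(v-c["cy"])/c["fy"]*z,z],-1)
    if "R" in c: return (P-np.array(c["t"]))@np.array(c["R"])
    T=np.array(c["T_tool_cam"]); s=s or sense()
    return (P@T[:3,:3].T+T[:3,3])@np.array(s["ee_rot"]).T+np.array(s["tcp_pos"])
def save(c,n): cv2.imwrite("pics/"+n,c["frame"][:,:,::-1])
E
python3 - <<'E'
from h import *
s=sense(); print({k:np.round(v,3).tolist() for k,v in s.items()})
ims=[]
for n in("scene","side"):
    c=capture(n); ims.append(c["frame"]); W=cloud(c); np.savez(n,W=W,f=c["frame"],z=c["z_map"])
    save(c,n+".png")
    for l in["lid_red_center","lid_blue_center","jar_red_mouth","jar_blue_mouth","tank_bar","tank_lid","sanding_block","glue","can","hammer","screwdriver","offcut","try_square"]:
        for r in masks_of(l,c)[:4]:
            if r["p"]<.2: continue
            m=r["region"]&(c["z_map"]>0); p=W[m]
            print(n,l,round(r["p"],2),np.round(r["xy"]),np.round(np.median(p,0),3),np.round(p.min(0),3),np.round(p.max(0),3))
E
```

```text
pics
{'time_s': 0.0, 'joints': [14.818, 22.088, 0.378, -0.028, -68.41, -14.816], 'joint_velocities': [0.006, -0.06, 0.047, 0.038, -0.012, -0.015], 'effort': [0.001, -39.066, 18.74, 4.22, 0.011, -0.0], 'tcp_pos': [0.624, 0.0, 0.24], 'ee_rot': [[-0.0, -1.0, -0.002], [-1.0, 0.0, -0.0], [0.0, 0.002, -1.0]], 'wrist_force': [-0.061, 0.424, -0.12], 'moment': [0.018, -0.024, 0.047], 'gripper_force': 0.0, 'gripper_width': 0.995}
scene lid_red_center 0.68 [212. 375.] [ 0.593 -0.294  0.014] [ 0.552 -0.327 -0.002] [ 0.626 -0.253  0.049]
scene lid_red_center 0.55 [259. 220.] [0.347 0.048 0.02 ] [ 0.303  0.001 -0.004] [0.371 0.122 0.029]
scene lid_blue_center 0.87 [316. 311.] [ 0.649 -0.062  0.014] [ 0.599 -0.094 -0.003] [ 0.682 -0.019  0.049]
scene lid_blue_center 0.67 [131. 378.] [ 0.478 -0.395  0.014] [ 0.433 -0.43  -0.005] [ 0.51  -0.356  0.049]
scene lid_blue_center 0.57 [209. 255.] [ 0.351 -0.097  0.014] [ 0.294 -0.13  -0.001] [ 0.384 -0.047  0.048]
scene jar_red_mouth 0.74 [184. 321.] [ 0.466 -0.26   0.037] [ 0.435 -0.296 -0.002] [ 0.507 -0.213  0.068]
scene jar_red_mouth 0.44 [438. 185.] [
[... 2491 characters left out ...]
.002] [ 0.524 -0.195  0.068]
side screwdriver 0.93 [226. 271.] [0.342 0.046 0.021] [ 0.314  0.001 -0.003] [0.396 0.191 0.03 ]
side screwdriver 0.5 [298. 224.] [0.551 0.101 0.095] [ 0.438 -0.01  -0.004] [0.682 0.424 0.228]
side offcut 0.83 [413. 307.] [ 0.745 -0.212  0.027] [ 0.678 -0.237 -0.002] [ 0.821 -0.168  0.033]
side offcut 0.59 [362. 350.] [ 0.583 -0.294  0.014] [ 0.55  -0.325  0.007] [ 0.624 -0.25   0.049]
side offcut 0.2 [228. 270.] [0.344 0.048 0.02 ] [ 0.313  0.001 -0.003] [0.392 0.179 0.03 ]
side try_square 0.62 [279. 170.] [0.588 0.491 0.012] [ 0.568  0.409 -0.001] [0.667 0.538 0.022]
side try_square 0.36 [298. 209.] [0.559 0.141 0.098] [ 0.453  0.046 -0.001] [0.684 0.436 0.143]
```

```bash
python3 - <<'E'
from h import *
A=[np.load(n+".npz") for n in("scene","side")]
f=A[0]["f"]; cv2.imwrite("pics/crop.png",cv2.resize(f[150:470,90:490],(800,640),interpolation=cv2.INTER_CUBIC)[:600,:,::-1])
for name,x,y in[("red",.588,-.29),("A",.643,-.058),("B",.47,-.393),("C",.346,-.092)]:
  for a in A:
    W=a["W"]; d=np.hypot(W[...,0]-x,W[...,1]-y); ok=a["z"]>0
    k=ok&(d<.045)&(W[...,2]>.042)
    di=ok&(d<.05)&(W[...,2]>.010)&(W[...,2]<.018)
    p=W[k]; q=W[di].astype(np.float32)
    print(name,"knob",k.sum(),np.round(p.mean(0),4),"rgb",a["f"][k].mean(0).round(),"disc",np.round(cv2.minEnclosingCircle(q[:,:2].copy()),4) if 0 else np.round(np.percentile(q,[2,98],axis=0)[:,:2].mean(0),4))
for name,x,y in[("jr",.47,-.256),("jb",.472,-.078)]:
  for a in A:
    W=a["W"]; d=np.hypot(W[...,0]-x,W[...,1]-y); k=(a["z"]>0)&(d<.055)&(W[...,2]>.058)
    q=W[k].astype(np.float32); c,r=cv2.minEnclosingCircle(q[:,:2].copy())
    print(name,k.sum(),np.round(c,4),round(r,4),"z",np.percentile(q[:,2],[50,95]).round(4),a["f"][k].mean(0).round())
for a in A:
    W=a["W"]; k=(a["z"]>0)&(abs(W[...,0]-.57)<.15)&(abs(W[...,1]-.14)<.16)
    b=k&(W[...,2]>.122)&(W[...,2]<.148); q=W[b]
    print("bar",b.sum(),q.min(0).round(3),q.max(0).round(3),"rgb",a["f"][b].mean(0), "rect",cv2.minAreaRect(q[:,:2].astype(np.float32)))
    l=k&(W[...,2]>.09)&(W[...,2]<.105); q=W[l]; print("lid",q.min(0).round(3),q.max(0).round(3),np.median(q[:,2]),cv2.minAreaRect(q[:,:2].astype(np.float32)))
E
```

```text
red knob 105 [ 0.5889 -0.2898  0.0454] rgb [164.  22.  10.] disc [ 0.5885 -0.2896]
red knob 74 [ 0.5869 -0.289   0.0456] rgb [212.  70.  52.] disc [ 0.5873 -0.2885]
A knob 7161 [ 0.6411 -0.0336  0.4742] rgb [63. 58. 50.] disc [ 0.645  -0.0567]
A knob 3273 [ 0.6328 -0.034   0.4563] rgb [102.  88.  72.] disc [ 0.644 -0.056]
B knob 104 [ 0.473  -0.393   0.0453] rgb [216.  97.   0.] disc [ 0.4725 -0.3928]
B knob 97 [ 0.471  -0.3919  0.0456] rgb [246. 152.  64.] disc [ 0.4713 -0.3915]
C knob 58 [ 0.3461 -0.0923  0.0449] rgb [214. 101.   5.] disc [ 0.346  -0.0925]
C knob 59 [ 0.3446 -0.0916  0.0454] rgb [243. 149.  65.] disc [ 0.344  -0.0922]
jr 309 [ 0.4706 -0.2599] 0.0371 z [0.0634 0.0663] [137.  36.  20.]
jr 275 [ 0.47   -0.2576] 0.0381 z [0.0636 0.067 ] [181.  71.  50.]
jb 249 [ 0.4726 -0.0794] 0.0375 z [0.0632 0.0662] [48. 62. 88.]
jb 213 [ 0.4725 -0.0772] 0.0381 z [0.0633 0.0667] [ 76.  81. 110.]
bar 38 [0.48  0.132 0.123] [0.498 0.149 0.14 ] rgb [56.94736842 44.18421053 28.84210526] rect ((0.49203968048095703, 0.1389428675174713), (0.02088833414018154, 0.011058080941438675), 37.16666793823242)
lid [0.447 0.043 0.09 ] [0.688 0.278 0.105] 0.09743526424287145 ((0.5703021883964539, 0.1601530760526657), (0.18664652109146118, 0.19782336056232452), 70.15965270996094)
bar 129 [0.48  0.132 0.122] [0.526 0.236 0.143] rgb [65.15503876 52.06976744 41.09302326] rect ((0.5026134252548218, 0.18483445048332214), (0.1099773719906807, 0.011881599202752113), 70.6482925415039)
lid [0.45  0.045 0.09 ] [0.684 0.276 0.104] 0.09763588592760176 ((0.5684882998466492, 0.1608460694551468), (0.1882757842540741, 0.1928635537624359), 70.84801483154297)
```

View pics/crop.png

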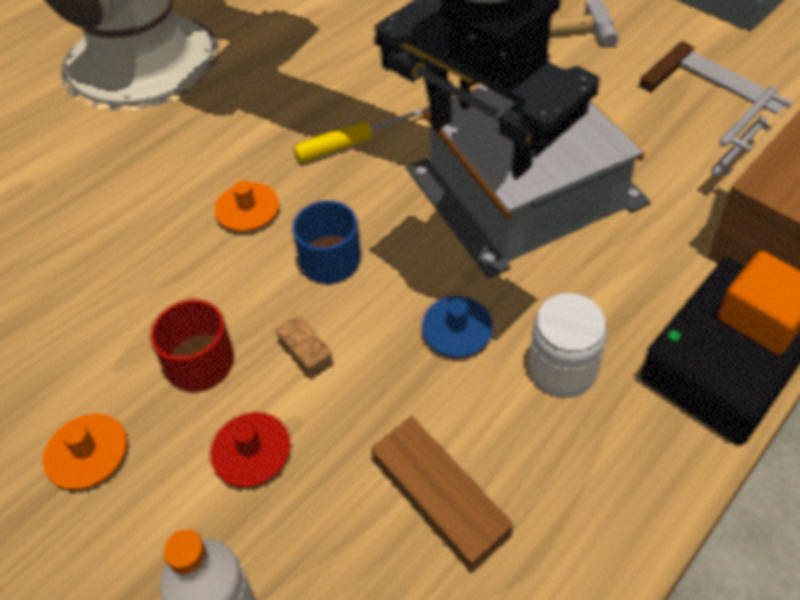

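View pics/side.png

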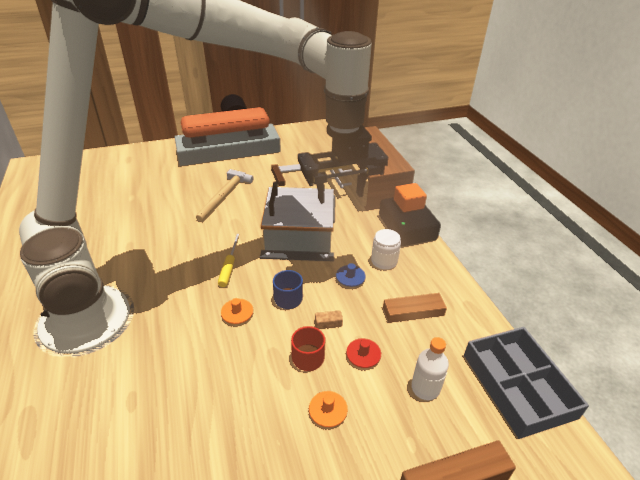

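The blue lid is at crop (457,327) and the red lid at (250,450). The orange lids at (247,205) and (85,450) are look-alikes: both measure orange (about 215,100,5), so I leave them alone. The tank is under the gripper. I'm going above the blue lid.

>>> {"api": "drive_tool", "payload": {"rows": [[60,0,-15,0,0,0,-0.125],[60,5,-15,-10,0,0,-0.125],[60,5,-15,-25,0,0,-0.125],[60,5,-12,-30,0,0,-0.125],[60,5,0,-25,0,0,-0.125]]}}

```text
time_s: 1.82
tcp_pos: [0.6447, -0.0589, 0.1503]
ee_rot: [[-0.592, -0.806, -0.0], [-0.806, 0.592, 0.0], [-0.0, 0.0, -1.0]]
wrist_force: [0.3, 0.1, -1.3]
gripper_width: 0.703
gripper_force: 0.0
```

>>> {"api": "drive_tool", "payload": {"rows": [[60,0,0,0,0,0,-0.125],[60,0,0,0,0,0,0],[60,0,0,0,0,0,0],[60,0,0,0,0,0,0]]}}

```text
time_s: 2.15
tcp_pos: [0.6457, -0.0568, 0.1528]
ee_rot: [[-0.679, -0.734, 0.002], [-0.734, 0.679, 0.0], [-0.002, -0.002, -1.0]]
wrist_force: [0.4, 0.4, 0.4]
gripper_width: 0.604
gripper_force: 0.0
```

```bash
cat >> h.py <<'E'
def near(x,y,zlo,zhi,r,cams=("wrist",)):
    for n in cams:
        s=sense(); c=capture(n); W=cloud(c,s); d=np.hypot(W[...,0]-x,W[...,1]-y)
        k=(c["z_map"]>0)&(d<r)&(W[...,2]>zlo)&(W[...,2]<zhi); p=W[k].astype(np.float32)
        print(n,"tcp",np.round(s["tcp_pos"],4),"n",k.sum(), "no pts" if not k.any() else ("mean",np.round(p.mean(0),4),"circ",np.round(cv2.minEnclosingCircle(p[:,:2].copy())[0],4),round(cv2.minEnclosingCircle(p[:,:2].copy())[1],4),"rgb",c["frame"][k].mean(0).round()))
    return c
E
python3 - <<'E'
from h import *
c=near(.6445,-.0565,.04,.052,.03); save(c,"w1.png")
c=near(.6445,-.0565,.008,.019,.05)
E
```

```text
wrist tcp [ 0.6457 -0.0568  0.1528] n 662 ('mean', array([ 0.6446, -0.0566,  0.046 ], dtype=float32), 'circ', array([ 0.6452, -0.0559]), 0.011, 'rgb', array([29., 54., 86.]))
wrist tcp [ 0.6457 -0.0567  0.153 ] n 5455 ('mean', array([ 0.6436, -0.0577,  0.0144], dtype=float32), 'circ', array([ 0.6451, -0.0558]), 0.038, 'rgb', array([ 39.,  67., 103.]))
```

View pics/w1.png

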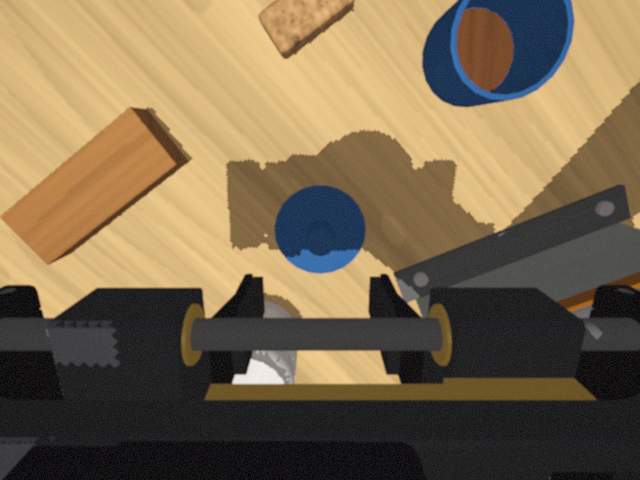

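The wrist view shows the blue lid at (320,230), its knob at (320,237) centred between the fingers. I go down and grip.

>>> {"api": "drive_tool", "payload": {"rows": [[60,0,0,-38,0,0,0],[60,0,0,-38,0,0,0],[60,0,0,-28,0,0,0],[60,0,0,-12,0,0,0],[60,0,0,0,0,0,0]]}}

```text
time_s: 2.67
tcp_pos: [0.6446, -0.0568, 0.0355]
ee_rot: [[-0.68, -0.733, -0.002], [-0.733, 0.68, -0.001], [0.002, 0.001, -1.0]]
wrist_force: [-0.1, 0.5, 1.1]
gripper_width: 0.602
gripper_force: 0.0
```

>>> {"api": "drive_tool", "payload": {"rows": [[60,0,0,0,0,0,0],[0,0,0,0,0,0,0],[0,0,0,0,0,0,0],[0,0,0,0,0,0,0],[0,0,0,0,0,0,0]]}}

```text
time_s: 3.08
tcp_pos: [0.6453, -0.057, 0.0361]
ee_rot: [[-0.682, -0.732, 0.001], [-0.732, 0.682, 0.0], [-0.001, -0.001, -1.0]]
wrist_force: [1.0, 0.5, -0.8]
gripper_width: 0.377
gripper_force: 0.0
```

>>> {"api": "drive_tool", "payload": {"rows": [[0,0,0,0,0,0,0],[0,0,0,0,0,0,0],[0,0,0,0,0,0,0],[0,0,0,0,0,0,0],[0,0,0,0,0,0,0]]}}

```text
time_s: 3.5
tcp_pos: [0.6448, -0.0569, 0.0357]
ee_rot: [[-0.682, -0.732, -0.0], [-0.732, 0.682, -0.0], [0.0, 0.0, -1.0]]
wrist_force: [-1.2, 1.3, 2.4]
gripper_width: 0.241
gripper_force: 30.0
```

>>> {"api": "drive_tool", "payload": {"rows": [[0,0,0,20,0,0,0],[0,0,0,35,0,0,0],[0,0,0,35,0,0,0],[0,-20,0,10,0,0,0],[0,-30,-3,0,0,0,0]]}}

```text
time_s: 3.92
tcp_pos: [0.5992, -0.0595, 0.1392]
ee_rot: [[-0.681, -0.732, 0.011], [-0.733, 0.681, 0.0], [-0.008, -0.008, -1.0]]
wrist_force: [0.3, 1.0, -1.3]
gripper_width: 0.241
gripper_force: 30.0
```

>>> {"api": "drive_tool", "payload": {"rows": [[0,-35,-5,0,0,0,0],[0,-35,-5,0,0,0,0],[0,-30,-5,0,0,0,0],[0,-15,-3,0,0,0,0],[0,0,0,0,0,0,0]]}}

```text
time_s: 4.33
tcp_pos: [0.4759, -0.0787, 0.1353]
ee_rot: [[-0.683, -0.731, -0.003], [-0.731, 0.683, 0.0], [0.002, 0.002, -1.0]]
wrist_force: [0.9, 0.2, -0.7]
gripper_width: 0.241
gripper_force: 30.0
```

```bash
python3 - <<'E'
from h import *
c=near(.4725,-.0785,.058,.07,.05,("scene","side","wrist")); 
c=near(.4725,-.0785,.11,.12,.06,("wrist","scene","side"))
E
```

```text
scene tcp [ 0.4759 -0.0787  0.1353] n 153 ('mean', array([ 0.4891, -0.0898,  0.0629], dtype=float32), 'circ', array([ 0.4746, -0.0798]), 0.0361, 'rgb', array([21., 34., 52.]))
side tcp [ 0.4786 -0.0784  0.1357] n 139 ('mean', array([ 0.4674, -0.0932,  0.0634], dtype=float32), 'circ', array([ 0.4723, -0.0786]), 0.0359, 'rgb', array([63., 58., 69.]))
wrist tcp [ 0.4803 -0.0781  0.1359] n 1055 ('mean', array([ 0.4531, -0.0929,  0.0647], dtype=float32), 'circ', array([ 0.4691, -0.0809]), 0.0352, 'rgb', array([34., 57., 87.]))
wrist tcp [ 0.481  -0.0779  0.1359] n 7653 ('mean', array([ 0.4713, -0.0905,  0.1146], dtype=float32), 'circ', array([ 0.4828, -0.0782]), 0.0382, 'rgb', array([35., 59., 90.]))
scene tcp [ 0.4813 -0.0778  0.1357] n 210 ('mean', array([ 0.5036, -0.0906,  0.1134], dtype=float32), 'circ', array([ 0.4853, -0.0795]), 0.0377, 'rgb', array([18., 36., 59.]))
side tcp [ 0.4813 -0.0778  0.1355] n 383 ('mean', array([ 0.4789, -0.0886,  0.1137], dtype=float32), 'circ', array([ 0.4822, -0.0777]), 0.0382, 'rgb', array([55., 54., 68.]))
```

>>> {"api": "drive_tool", "payload": {"rows": [[0,-9,-1,0,0,0,0],[0,0,0,-15,0,0,0],[0,0,0,-9,0,0,0],[0,0,0,0,0,0,0],[0,0,0,0,0,0,0]]}}

```text
time_s: 5.05
tcp_pos: [0.4706, -0.0791, 0.111]
ee_rot: [[-0.682, -0.732, -0.002], [-0.732, 0.682, -0.0], [0.002, 0.001, -1.0]]
wrist_force: [0.5, -0.6, -2.0]
gripper_width: 0.245
gripper_force: 30.0
```

```bash
python3 - <<'E'
from h import *
c=near(.4725,-.0785,.058,.07,.05,("scene","side","wrist")); save(c,"w2.png")
c=near(.4725,-.0785,.085,.096,.06,("wrist","scene","side"));save(c,"s2.png")
a=cv2.imread("pics/w2.png"); b=cv2.imread("pics/s2.png"); cv2.imwrite("pics/b2.png",np.hstack([cv2.resize(a,(400,300)),cv2.resize(b[220:340,210:370],(400,300),interpolation=2)]))
E
```

```text
scene tcp [ 0.4706 -0.0791  0.111 ] n 123 ('mean', array([ 0.4933, -0.092 ,  0.0631], dtype=float32), 'circ', array([ 0.4775, -0.0812]), 0.0354, 'rgb', array([21., 35., 55.]))
side tcp [ 0.4712 -0.079   0.1115] n 113 ('mean', array([ 0.4684, -0.1006,  0.0628], dtype=float32), 'circ', array([ 0.4725, -0.0797]), 0.0355, 'rgb', array([61., 57., 68.]))
wrist tcp [ 0.4714 -0.079   0.1118] n 467 ('mean', array([ 0.4497, -0.1   ,  0.0634], dtype=float32), 'circ', array([ 0.4571, -0.0927]), 0.028, 'rgb', array([30., 55., 86.]))
wrist tcp [ 0.4715 -0.0789  0.112 ] n 7651 ('mean', array([ 0.4617, -0.0915,  0.0908], dtype=float32), 'circ', array([ 0.473 , -0.0789]), 0.0382, 'rgb', array([34., 59., 91.]))
scene tcp [ 0.4715 -0.0789  0.112 ] n 190 ('mean', array([ 0.4947, -0.0897,  0.0896], dtype=float32), 'circ', array([ 0.4764, -0.0807]), 0.0373, 'rgb', array([19., 36., 61.]))
side tcp [ 0.4714 -0.0789  0.112 ] n 390 ('mean', array([ 0.4693, -0.0904,  0.0902], dtype=float32), 'circ', array([ 0.4726, -0.0806]), 0.0395, 'rgb', array([59., 56., 68.]))
```

View pics/b2.png

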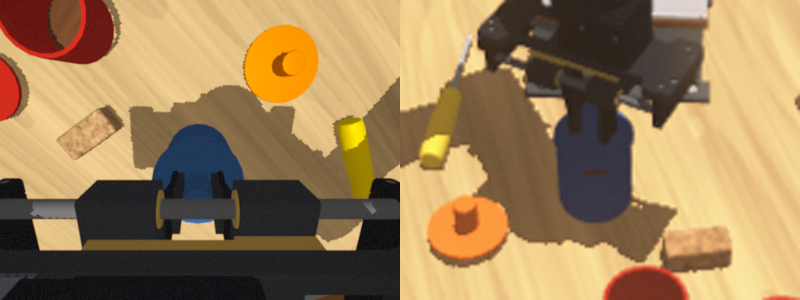

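The lid hangs over the blue jar and is aligned to about 1 mm (left panel at (200,160), right panel at (595,130)). I lower it.

>>> {"api": "drive_tool", "payload": {"rows": [[0,0,0,-7,0,0,0],[0,0,0,-7,0,0,0],[0,0,0,-5,0,0,0],[0,0,0,-1,0,0,0],[0,0,0,0,0,0,0]]}}

```text
time_s: 5.77
tcp_pos: [0.4705, -0.079, 0.0914]
ee_rot: [[-0.681, -0.732, -0.002], [-0.732, 0.681, -0.0], [0.002, 0.001, -1.0]]
wrist_force: [-1.8, 0.8, 4.3]
gripper_width: 0.247
gripper_force: 30.0
```

>>> {"api": "drive_tool", "payload": {"rows": [[0,0,0,0,0,0,0],[0,0,0,0,0,0,0]]}}

```text
time_s: 5.93
tcp_pos: [0.4705, -0.079, 0.0914]
ee_rot: [[-0.681, -0.732, -0.001], [-0.732, 0.681, -0.0], [0.001, 0.001, -1.0]]
wrist_force: [-2.2, 0.2, 4.0]
gripper_width: 0.245
gripper_force: 30.0
```

Contact is at 0.0914 m, as expected for a seated lid. I release, then check.

>>> {"api": "drive_tool", "payload": {"rows": [[60,0,0,0,0,0,0],[60,0,0,0,0,0,0],[60,0,0,0,0,0,0],[60,0,0,0,0,0,0],[60,0,0,20,0,0,0]]}}

```text
time_s: 6.35
tcp_pos: [0.4685, -0.0791, 0.1086]
ee_rot: [[-0.682, -0.731, -0.008], [-0.731, 0.682, -0.0], [0.006, 0.005, -1.0]]
wrist_force: [0.2, -0.1, -0.6]
gripper_width: 0.533
gripper_force: 0.0
```

>>> {"api": "drive_tool", "payload": {"rows": [[60,0,0,35,0,0,0],[60,0,0,25,0,0,0],[60,15,-20,0,0,0,0.125],[60,25,-35,0,0,0,0.125],[60,25,-40,0,0,0,0.125]]}}

```text
time_s: 6.77
tcp_pos: [0.5305, -0.1635, 0.1728]
ee_rot: [[-0.374, -0.927, 0.003], [-0.927, 0.374, 0.0], [-0.001, -0.003, -1.0]]
wrist_force: [0.7, 1.5, 0.1]
gripper_width: 0.6
gripper_force: 0.0
```

>>> {"api": "drive_tool", "payload": {"rows": [[60,30,-40,0,0,0,0.125],[60,20,-40,0,0,0,0.125],[60,0,-35,0,0,0,0.125],[60,0,0,-20,0,0,0.125],[60,0,0,0,0,0,0]]}}

```text
time_s: 7.18
tcp_pos: [0.5705, -0.2693, 0.1473]
ee_rot: [[0.103, -0.995, -0.006], [-0.995, -0.103, 0.003], [-0.004, 0.006, -1.0]]
wrist_force: [-1.7, 0.3, -2.1]
gripper_width: 0.6
gripper_force: 0.0
```

```bash
python3 - <<'E'
from h import *
c=near(.588,-.289,.04,.052,.03); save(c,"w3.png")
near(.4725,-.0785,.095,.11,.03,("scene","side"))
near(.4725,-.0785,.065,.075,.05,("scene","side"))
near(.4705,-.259,.058,.07,.05,("wrist","scene","side"))
E
```

```text
wrist tcp [ 0.5705 -0.2693  0.1473] n 725 ('mean', array([ 0.5884, -0.2897,  0.0461], dtype=float32), 'circ', array([ 0.5887, -0.2889]), 0.0112, 'rgb', array([111.,  24.,  18.]))
scene tcp [ 0.5708 -0.2685  0.1489] n 77 ('mean', array([ 0.4736, -0.0813,  0.1008], dtype=float32), 'circ', array([ 0.4727, -0.0809]), 0.0112, 'rgb', array([29., 41., 58.]))
side tcp [ 0.5717 -0.268   0.1505] n 61 ('mean', array([ 0.4713, -0.0805,  0.101 ], dtype=float32), 'circ', array([ 0.4714, -0.0779]), 0.0123, 'rgb', array([71., 67., 77.]))
scene tcp [ 0.5725 -0.2677  0.1517] n 619 ('mean', array([ 0.4767, -0.0839,  0.0696], dtype=float32), 'circ', array([ 0.4719, -0.0796]), 0.0395, 'rgb', array([24., 42., 66.]))
side tcp [ 0.5729 -0.2675  0.1524] n 488 ('mean', array([ 0.47  , -0.0844,  0.0698], dtype=float32), 'circ', array([ 0.4713, -0.0784]), 0.0394, 'rgb', array([63., 62., 78.]))
wrist tcp [ 0.5731 -0.2673  0.1528] n 1626 ('mean', array([ 0.4762, -0.2729,  0.0639], dtype=float32), 'circ', array([ 0.4709, -0.2596]), 0.0365, 'rgb', array([132.,  32.,  23.]))
scene tcp [ 0.5732 -0.2673  0.1529] n 161 ('mean', array([ 0.475 , -0.2798,  0.0629], dtype=float32), 'circ', array([ 0.4701, -0.2636]), 0.0363, 'rgb', array([102.,  30.,  17.]))
side tcp [ 0.5731 -0.2673  0.1529] n 268 ('mean', array([ 0.469 , -0.2594,  0.0633], dtype=float32), 'circ', array([ 0.4702, -0.2589]), 0.0371, 'rgb', array([152.,  57.,  41.]))
```

View pics/w3.png

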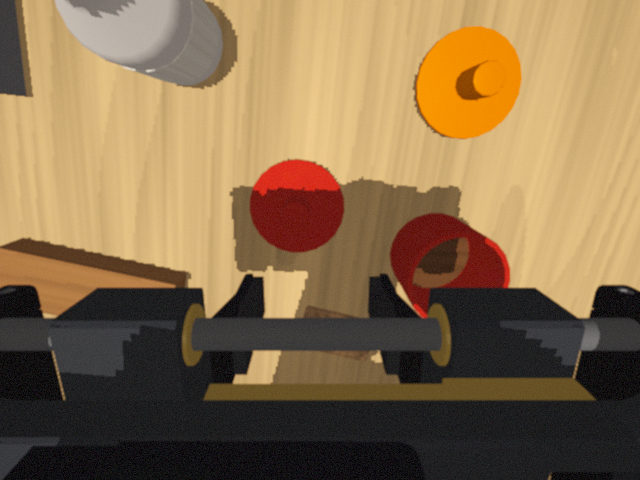

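The blue lid is seated: its knob top is at 0.101 m and it sits about 1 mm off the jar centre. In the wrist view the red lid is at (297,205). I go for it.

>>> {"api": "drive_tool", "payload": {"rows": [[60,15,-22,0,0,0,0],[60,0,0,-35,0,0,0],[60,0,0,-35,0,0,0],[60,0,0,-30,0,0,0],[60,0,0,0,0,0,0]]}}

```text
time_s: 8.0
tcp_pos: [0.5832, -0.2882, 0.0452]
ee_rot: [[0.104, -0.995, -0.012], [-0.995, -0.104, 0.004], [-0.006, 0.012, -1.0]]
wrist_force: [-2.2, 0.4, -2.1]
gripper_width: 0.6
gripper_force: 0.0
```

>>> {"api": "drive_tool", "payload": {"rows": [[60,0,0,0,0,0,0],[60,0,0,-16,0,0,0],[60,0,0,0,0,0,0],[60,0,0,0,0,0,0]]}}

```text
time_s: 8.33
tcp_pos: [0.5886, -0.2903, 0.0377]
ee_rot: [[0.106, -0.994, 0.002], [-0.994, -0.106, -0.001], [0.001, -0.002, -1.0]]
wrist_force: [0.9, -0.3, -0.2]
gripper_width: 0.596
gripper_force: 0.0
```

>>> {"api": "drive_tool", "payload": {"rows": [[0,0,0,0,0,0,0],[0,0,0,0,0,0,0],[0,0,0,0,0,0,0],[0,0,0,0,0,0,0],[0,0,0,0,0,0,0]]}}

```text
time_s: 8.75
tcp_pos: [0.5878, -0.2902, 0.0361]
ee_rot: [[0.106, -0.994, 0.001], [-0.994, -0.106, -0.0], [0.0, -0.001, -1.0]]
wrist_force: [0.7, 0.3, 0.4]
gripper_width: 0.304
gripper_force: 0.0
```

>>> {"api": "drive_tool", "payload": {"rows": [[0,0,0,0,0,0,0],[0,0,0,0,0,0,0],[0,0,0,0,0,0,0],[0,0,0,0,0,0,0]]}}

```text
time_s: 9.08
tcp_pos: [0.5876, -0.2902, 0.0359]
ee_rot: [[0.106, -0.994, 0.0], [-0.994, -0.106, -0.0], [0.0, -0.0, -1.0]]
wrist_force: [-1.2, 0.7, 2.6]
gripper_width: 0.247
gripper_force: 30.0
```

>>> {"api": "drive_tool", "payload": {"rows": [[0,0,0,20,0,0,0],[0,0,0,35,0,0,0],[0,0,0,35,0,0,0],[0,0,0,0,0,0,0],[0,-30,8,0,0,0,0]]}}

```text
time_s: 9.5
tcp_pos: [0.5633, -0.2836, 0.128]
ee_rot: [[0.107, -0.994, 0.01], [-0.994, -0.107, -0.004], [0.005, -0.01, -1.0]]
wrist_force: [1.0, 0.1, -2.7]
gripper_width: 0.242
gripper_force: 30.0
```

>>> {"api": "drive_tool", "payload": {"rows": [[0,-35,9,0,0,0,0],[0,-35,9,0,0,0,0],[0,-17,5,0,0,0,0],[0,0,0,-15,0,0,0],[0,0,0,0,0,0,0]]}}

```text
time_s: 9.92
tcp_pos: [0.468, -0.2584, 0.1089]
ee_rot: [[0.104, -0.995, -0.004], [-0.995, -0.104, 0.002], [-0.002, 0.003, -1.0]]
wrist_force: [-0.1, -0.1, -1.0]
gripper_width: 0.24
gripper_force: 30.0
```

>>> {"api": "drive_tool", "payload": {"rows": [[0,0,0,-5,0,0,0],[0,0,0,0,0,0,0],[0,0,0,0,0,0,0],[0,0,0,0,0,0,0]]}}

```text
time_s: 10.25
tcp_pos: [0.4713, -0.2593, 0.1056]
ee_rot: [[0.106, -0.994, 0.0], [-0.994, -0.106, -0.0], [0.0, -0.0, -1.0]]
wrist_force: [-0.7, 0.4, -1.4]
gripper_width: 0.244
gripper_force: 30.0
```

```bash
python3 - <<'E'
from h import *
near(.4705,-.259,.088,.103,.06,("wrist","scene","side"))
near(.4705,-.259,.058,.07,.05,("wrist","scene","side"))
E
```

```text
wrist tcp [ 0.4713 -0.2593  0.1056] n 1136 ('mean', array([ 0.4732, -0.2681,  0.0958], dtype=float32), 'circ', array([ 0.4737, -0.2709]), 0.0196, 'rgb', array([63., 20., 19.]))
scene tcp [ 0.4712 -0.2593  0.1057] n 26 ('mean', array([ 0.4849, -0.2685,  0.0942], dtype=float32), 'circ', array([ 0.4806, -0.2685]), 0.0127, 'rgb', array([45., 15., 12.]))
side tcp [ 0.4711 -0.2593  0.1058] n 96 ('mean', array([ 0.4694, -0.266 ,  0.0953], dtype=float32), 'circ', array([ 0.4712, -0.2607]), 0.0208, 'rgb', array([72., 38., 27.]))
wrist tcp [ 0.471  -0.2593  0.1057] n 688 ('mean', array([ 0.4712, -0.2906,  0.0638], dtype=float32), 'circ', array([ 0.472 , -0.2783]), 0.0302, 'rgb', array([105.,  22.,  17.]))
scene tcp [ 0.4709 -0.2592  0.1058] n 148 ('mean', array([ 0.4944, -0.2724,  0.063 ], dtype=float32), 'circ', array([ 0.4774, -0.2643]), 0.0346, 'rgb', array([72., 13.,  8.]))
side tcp [ 0.4708 -0.2592  0.1057] n 128 ('mean', array([ 0.4613, -0.2827,  0.0631], dtype=float32), 'circ', array([ 0.4671, -0.2635]), 0.0352, 'rgb', array([110.,  44.,  31.]))
```

>>> {"api": "drive_tool", "payload": {"rows": [[0,0,0,-5,0,0,0],[0,0,0,-5,0,0,0],[0,0,0,-4,0,0,0],[0,0,0,-1,0,0,0],[0,0,0,0,0,0,0]]}}

```text
time_s: 10.97
tcp_pos: [0.4703, -0.2591, 0.0918]
ee_rot: [[0.106, -0.994, -0.001], [-0.994, -0.106, -0.0], [0.0, 0.001, -1.0]]
wrist_force: [-3.2, 2.1, 9.9]
gripper_width: 0.244
gripper_force: 30.0
```

>>> {"api": "drive_tool", "payload": {"rows": [[0,0,0,0,0,0,0],[0,0,0,0,0,0,0]]}}

```text
time_s: 11.13
tcp_pos: [0.4703, -0.2591, 0.0918]
ee_rot: [[0.106, -0.994, -0.001], [-0.994, -0.106, -0.0], [0.0, 0.001, -1.0]]
wrist_force: [-3.1, 2.2, 10.0]
gripper_width: 0.239
gripper_force: 30.0
```

>>> {"api": "drive_tool", "payload": {"rows": [[60,0,0,0,0,0,0],[60,0,0,0,0,0,0],[60,0,0,0,0,0,0],[60,0,0,0,0,0,0],[60,0,0,20,0,0,0]]}}

```text
time_s: 11.55
tcp_pos: [0.4679, -0.2583, 0.107]
ee_rot: [[0.104, -0.995, -0.008], [-0.995, -0.104, 0.003], [-0.004, 0.008, -1.0]]
wrist_force: [0.1, -0.4, 1.1]
gripper_width: 0.531
gripper_force: 0.0
```

>>> {"api": "drive_tool", "payload": {"rows": [[60,0,0,35,0,0,0],[60,0,0,35,0,0,0],[60,0,15,35,0,0,0],[60,0,40,0,0,0,-0.11],[60,0,41,0,0,0,-0.11]]}}

```text
time_s: 11.97
tcp_pos: [0.472, -0.1669, 0.2178]
ee_rot: [[-0.112, -0.994, 0.006], [-0.994, 0.112, -0.0], [-0.0, -0.006, -1.0]]
wrist_force: [0.6, 1.1, -1.1]
gripper_width: 0.6
gripper_force: 0.0
```

>>> {"api": "drive_tool", "payload": {"rows": [[60,0,41,0,0,0,-0.11],[60,0,41,0,0,0,-0.11],[60,0,41,0,0,0,0],[60,0,41,0,0,0,0],[60,0,41,0,0,0,0]]}}

```text
time_s: 12.38
tcp_pos: [0.4705, 0.0335, 0.2156]
ee_rot: [[-0.302, -0.953, 0.0], [-0.953, 0.302, 0.0], [-0.0, -0.0, -1.0]]
wrist_force: [0.8, -0.2, -0.0]
gripper_width: 0.604
gripper_force: 0.0
```

```bash
python3 - <<'E'
from h import *
for x,y in((.4725,-.0785),(.4705,-.259)):
    near(x,y,.095,.11,.03,("scene","side"))
    near(x,y,.065,.076,.05,("scene","side"))
for n in("scene","side","wrist"):
    s=sense(); a=capture(n); W=cloud(a,s); k=(a["z_map"]>0)&(abs(W[...,0]-.503)<.08)&(abs(W[...,1]-.185)<.09)&(W[...,2]>.122)&(W[...,2]<.148); q=W[k]
    if k.sum()>10: print(n,np.round(s["tcp_pos"],4),k.sum(),q.min(0).round(3),q.max(0).round(3),np.percentile(q[:,2],95),cv2.minAreaRect(q[:,:2].astype(np.float32)))
    if n!="wrist": save(a,n+"4.png")
E
```

```text
scene tcp [0.4705 0.0335 0.2156] n 78 ('mean', array([ 0.4735, -0.081 ,  0.1006], dtype=float32), 'circ', array([ 0.4718, -0.0805]), 0.0119, 'rgb', array([ 37.,  65., 103.]))
side tcp [0.4716 0.039  0.2158] n 62 ('mean', array([ 0.4713, -0.0803,  0.1006], dtype=float32), 'circ', array([ 0.4709, -0.078 ]), 0.0126, 'rgb', array([ 70.,  86., 128.]))
scene tcp [0.4713 0.0363 0.2157] n 624 ('mean', array([ 0.4766, -0.0838,  0.0696], dtype=float32), 'circ', array([ 0.4727, -0.0787]), 0.0396, 'rgb', array([ 36.,  68., 111.]))
side tcp [0.471  0.0343 0.2155] n 493 ('mean', array([ 0.4701, -0.0845,  0.0699], dtype=float32), 'circ', array([ 0.4701, -0.0775]), 0.0394, 'rgb', array([ 75.,  93., 143.]))
scene tcp [0.4708 0.0328 0.2154] n 103 ('mean', array([ 0.4726, -0.2592,  0.1005], dtype=float32), 'circ', array([ 0.4715, -0.2583]), 0.0118, 'rgb', array([148.,  22.,  11.]))
side tcp [0.4708 0.0318 0.2154] n 91 ('mean', array([ 0.4695, -0.2589,  0.1007], dtype=float32), 'circ', array([ 0.4704, -0.2563]), 0.0125, 'rgb', array([195.,  64.,  47.]))
scene tcp [0.4708 0.0311 0.2154] n 843 ('mean', ar
[... 199 characters left out ...]
.0699], dtype=float32), 'circ', array([ 0.4703, -0.2564]), 0.0402, 'rgb', array([213.,  69.,  51.]))
scene [0.4709 0.0305 0.2155] 251 [0.48  0.132 0.122] [0.526 0.234 0.142] 0.14054780370925657 ((0.504475474357605, 0.18341338634490967), (0.10786666721105576, 0.01337920967489481), 70.00279998779297)
side [0.4709 0.0305 0.2155] 109 [0.48  0.132 0.122] [0.526 0.236 0.143] 0.14130529738118186 ((0.5027255415916443, 0.18478772044181824), (0.11033923923969269, 0.011584820225834846), 70.3346176147461)
wrist [0.471  0.0305 0.2156] 156 [0.481 0.133 0.122] [0.493 0.138 0.134] 0.13298086626117883 ((0.486573189496994, 0.13504645228385925), (0.0035165229346603155, 0.011846411973237991), 74.90239715576172)
```

Both lids are seated. Now to the bar at (0.503, 0.184), axis height 0.134.

>>> {"api": "drive_tool", "payload": {"rows": [[60,8,38,0,0,0,-0.04],[60,8,38,0,0,0,0],[60,8,38,0,0,0,0],[60,8,39,0,0,0,0],[60,0,0,0,0,0,0]]}}

```text
time_s: 13.35
tcp_pos: [0.5052, 0.1895, 0.2155]
ee_rot: [[-0.337, -0.942, 0.003], [-0.942, 0.337, 0.001], [-0.002, -0.002, -1.0]]
wrist_force: [-0.2, -1.3, 0.3]
gripper_width: 0.6
gripper_force: 0.0
```

>>> {"api": "drive_tool", "payload": {"rows": [[60,0,0,0,0,0,0],[60,0,0,0,0,0,0]]}}

```text
time_s: 13.52
tcp_pos: [0.5028, 0.1842, 0.2153]
ee_rot: [[-0.34, -0.94, -0.001], [-0.94, 0.34, -0.001], [0.001, 0.001, -1.0]]
wrist_force: [-0.2, 0.8, -0.3]
gripper_width: 0.599
gripper_force: 0.0
```

```bash
python3 - <<'E'
from h import *
s=sense(); a=capture("wrist"); W=cloud(a,s); k=(a["z_map"]>0)&(abs(W[...,0]-.503)<.08)&(abs(W[...,1]-.185)<.09)&(W[...,2]>.125)&(W[...,2]<.148); q=W[k]
print(np.round(s["tcp_pos"],4),k.sum(),q.min(0).round(3),q.max(0).round(3),cv2.minAreaRect(q[:,:2].astype(np.float32))); save(a,"w5.png")
E
```

```text
[0.5028 0.1842 0.2153] 2555 [0.481 0.133 0.126] [0.524 0.228 0.142] ((0.5025440454483032, 0.18055179715156555), (0.09724472463130951, 0.011637712828814983), 70.46244812011719)
```

View pics/w5.png

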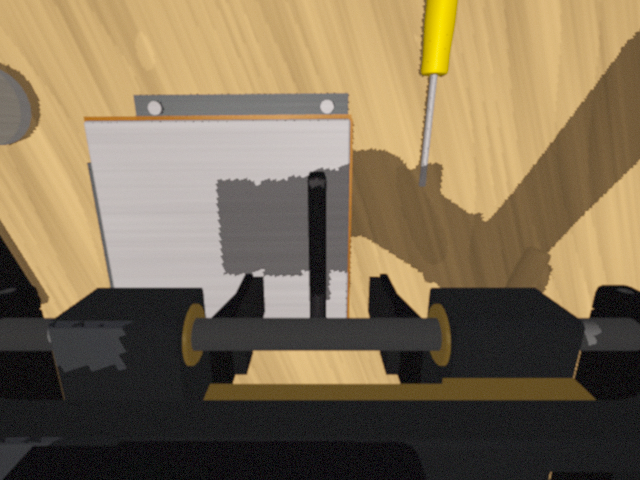

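The bar (column 317, rows 175–320) runs midway between the fingers and parallel to the pads. I go down and grip.

>>> {"api": "drive_tool", "payload": {"rows": [[60,0,0,-35,0,0,0],[60,0,0,-30,0,0,0],[60,0,0,-16,0,0,0],[60,0,0,0,0,0,0],[60,0,0,0,0,0,0]]}}

```text
time_s: 13.98
tcp_pos: [0.503, 0.1834, 0.1347]
ee_rot: [[-0.341, -0.94, -0.001], [-0.94, 0.341, -0.001], [0.001, 0.0, -1.0]]
wrist_force: [0.1, -0.5, 1.1]
gripper_width: 0.601
gripper_force: 0.0
```

>>> {"api": "drive_tool", "payload": {"rows": [[0,0,0,0,0,0,0],[0,0,0,0,0,0,0],[0,0,0,0,0,0,0],[0,0,0,0,0,0,0],[0,0,0,0,0,0,0]]}}

```text
time_s: 14.4
tcp_pos: [0.5033, 0.1849, 0.1354]
ee_rot: [[-0.34, -0.94, 0.001], [-0.94, 0.34, 0.001], [-0.001, -0.001, -1.0]]
wrist_force: [-0.1, -0.2, 0.1]
gripper_width: 0.31
gripper_force: 0.0
```

>>> {"api": "drive_tool", "payload": {"rows": [[0,0,0,0,0,0,0],[0,0,0,0,0,0,0],[0,0,0,0,0,0,0],[0,0,0,0,0,0,0],[0,0,0,0,0,0,0]]}}

```text
time_s: 14.82
tcp_pos: [0.5024, 0.185, 0.1348]
ee_rot: [[-0.34, -0.941, -0.001], [-0.941, 0.34, 0.0], [0.0, 0.001, -1.0]]
wrist_force: [-4.1, 2.6, 3.2]
gripper_width: 0.126
gripper_force: 30.0
```

>>> {"api": "drive_tool", "payload": {"rows": [[0,0.5,-0.2,2,0,0,0],[0,0.5,-0.2,2,0,0,0],[0,0.5,-0.2,2,0,0,0],[0,0.5,-0.2,2,0,0,0],[0,0,0,0,0,0,0]]}}

```text
time_s: 15.23
tcp_pos: [0.5038, 0.1844, 0.1401]
ee_rot: [[-0.341, -0.94, -0.004], [-0.94, 0.341, 0.0], [0.001, 0.003, -1.0]]
wrist_force: [-1.2, 5.3, -8.0]
gripper_width: 0.13
gripper_force: 30.0
```

>>> {"api": "drive_tool", "payload": {"rows": [[0,0.7,-0.2,2,0,0,0],[0,0.7,-0.2,2,0,0,0],[0,0.7,-0.3,2,0,0,0],[0,0.7,-0.3,2,0,0,0],[0,0,0,0,0,0,0]]}}

```text
time_s: 15.65
tcp_pos: [0.5067, 0.1834, 0.1493]
ee_rot: [[-0.341, -0.94, -0.003], [-0.94, 0.341, 0.0], [0.001, 0.003, -1.0]]
wrist_force: [-4.0, 5.3, -4.2]
gripper_width: 0.125
gripper_force: 30.0
```

>>> {"api": "drive_tool", "payload": {"rows": [[0,1,-0.4,2,0,0,0],[0,1,-0.4,2,0,0,0],[0,1,-0.4,2,0,0,0],[0,1,-0.4,2,0,0,0],[0,0,0,0,0,0,0]]}}

```text
time_s: 16.07
tcp_pos: [0.5097, 0.1823, 0.1572]
ee_rot: [[-0.341, -0.94, -0.005], [-0.94, 0.341, 0.001], [0.001, 0.005, -1.0]]
wrist_force: [-7.8, 7.8, -2.4]
gripper_width: 0.129
gripper_force: 30.0
```

>>> {"api": "drive_tool", "payload": {"rows": [[0,1,-0.4,2,0,0,0],[0,1,-0.4,2,0,0,0],[0,1,-0.4,2,0,0,0],[0,0.5,-0.2,1,0,0,0],[0,0,0,0,0,0,0]]}}

```text
time_s: 16.48
tcp_pos: [0.5125, 0.1812, 0.164]
ee_rot: [[-0.341, -0.94, -0.006], [-0.94, 0.341, 0.002], [0.001, 0.006, -1.0]]
wrist_force: [-9.5, 8.6, -1.4]
gripper_width: 0.127
gripper_force: 30.0
```

>>> {"api": "drive_tool", "payload": {"rows": [[0,0,0,0,0,0,0],[0,0,0,0,0,0,0],[0,0,0,0,0,0,0],[0,0,0,0,0,0,0],[0,0,0,0,0,0,0]]}}

```text
time_s: 16.9
tcp_pos: [0.5125, 0.1813, 0.164]
ee_rot: [[-0.341, -0.94, -0.006], [-0.94, 0.341, 0.002], [0.001, 0.006, -1.0]]
wrist_force: [-8.8, 9.8, -1.7]
gripper_width: 0.128
gripper_force: 30.0
```

```bash
python3 - <<'E'
from h import *
e=np.array([.942,-.335]); n=np.array([.335,.942])
for cam in("scene","side","wrist"):
    s=sense(); a=capture(cam); W=cloud(a,s)
    u=(W[...,:2]-[.5030,.1845])@e; v=(W[...,:2]-[.5030,.1845])@n; z=W[...,2]
    k=(a["z_map"]>0)&(u>-.05)&(u<.16)&(abs(v)<.08)&(z>.085)&(z<.099+.04*(1-u/.16)+.004)&(z>.092)
    if k.sum()>50:
        best=None; rng=np.random.default_rng(0); U,Z=u[k],z[k]
        for _ in range(300):
            i,j=rng.choice(len(U),2)
            if abs(U[i]-U[j])<.03: continue
            m=(Z[i]-Z[j])/(U[i]-U[j]); b=Z[i]-m*U[i]; c=(abs(Z-m*U-b)<.002).sum()
            if best is None or c>best[0]: best=(c,m)
        print(cam,k.sum(),"tilt",best)
for x,y in((.4725,-.0785),(.4705,-.259)): near(x,y,.095,.11,.03,("scene","side"))
print(sense()["tcp_pos"],sense()["wrist_force"])
a=capture("side"); cv2.imwrite("pics/end.png",cv2.resize(a["frame"][130:400,180:500],(640,540))[:,:,::-1])
E
```

```text
scene 3996 tilt (np.int64(3338), np.float64(-0.18629683161529148))
side 2118 tilt (np.int64(1733), np.float64(-0.18499600147461867))
wrist 49532 tilt (np.int64(48703), np.float64(-0.18230607375992688))
scene tcp [0.5125 0.1812 0.164 ] n 76 ('mean', array([ 0.4733, -0.0812,  0.1006], dtype=float32), 'circ', array([ 0.4717, -0.0797]), 0.0118, 'rgb', array([ 37.,  64., 101.]))
side tcp [0.5125 0.1812 0.164 ] n 62 ('mean', array([ 0.4716, -0.0805,  0.1007], dtype=float32), 'circ', array([ 0.471 , -0.0796]), 0.012, 'rgb', array([ 82.,  94., 131.]))
scene tcp [0.5125 0.1812 0.164 ] n 104 ('mean', array([ 0.4726, -0.2591,  0.1006], dtype=float32), 'circ', array([ 0.4712, -0.2573]), 0.0122, 'rgb', array([146.,  22.,  11.]))
side tcp [0.5126 0.1813 0.164 ] n 88 ('mean', array([ 0.4699, -0.2587,  0.1006], dtype=float32), 'circ', array([ 0.4709, -0.2576]), 0.0116, 'rgb', array([197.,  64.,  48.]))
[0.51252921 0.18123425 0.16400235] [-9.78754399  9.60896628 -1.24826089]
```

View pics/end.png

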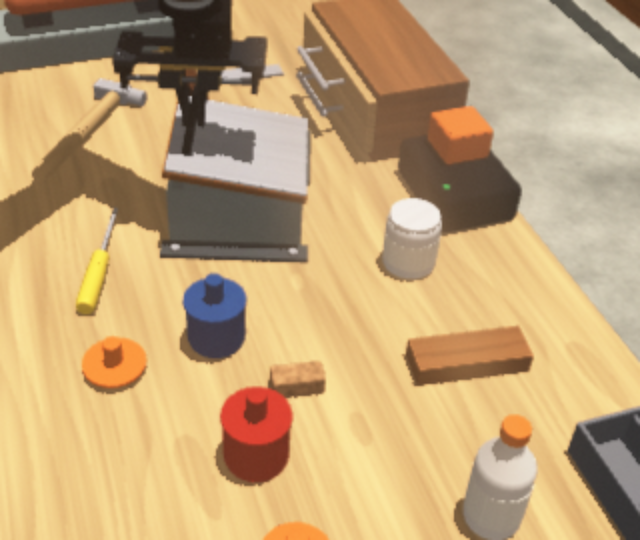

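The picture shows the blue jar (215,310) and the red jar (256,430) covered. The tank lid (240,150) is tilted about 0.185 rad with the bar held at (192,130). I hand the job in.

```bash
python3 -c "
from station import finish_job; print(finish_job())"
```

```text
the job is handed in; nothing more can be done
None
```

I handed the job in with both jars wearing the lids of their own colour, the tank's seal broken, and its lid held about 0.185 rad open (front edge about 34 mm up) with the bar still gripped; the hand-in returned no verdict.

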